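# Shut the instrument case and hold it against the spring fence

## Robot

A 7-joint arm with a two-finger parallel gripper is mounted at the origin on a cart in front of the work surface, level with it; the furniture and walls round the work are solid. World frame = base frame: x ahead of the robot, y to its left, z up, the work surface at z = 0. Lengths are in mm, angles in rad, forces in N, time in s.
With the tool pointing down it reaches from about 425 to 875 mm from the base axis. Payload 4.7 kg.
Tool frame: the origin (TCP) lies on the centre line of the jaws, within the pads' length; the fingertips stand 19 mm ahead of it and the grasp point (between the pads) is the TCP (robot.tip_reach is the z of the fingertips in the tool frame, in mm); z points along the fingers, y is the line along which they close (so a half turn about z gives the same grasp; the last joint's range is limited). The gripper opens to 87 mm and grips with 3 to 60 N. Pads are 19 mm wide; open, the fingers measure 117 mm over their backs; the gripper's body (75 mm by 190 mm) begins 51 mm behind the grasp point.
Start: joints at [-1.204, 0.321, -0.07, 1.45, 0.023, 1.371, -0.057], TCP at [224.619, 609.975, 241.587] pointing down, gripper open.
Joint ranges: [-2.86, 2.86], [-0.3, 2.09], [-1.38, 1.24], [0.06, 2.45], [-1.56, 4.7], [0.09, 2.05], [-2.69, 2.69]. Speed limits (rad/s): [2.57, 2.57, 3.14, 3.14, 3.14, 3.14, 3.14].

## Interface

Orientations are given as a unit quaternion [x, y, z, w].
In Python, from rig import robot, viewer, look_for, regions_of, mark_of gives the robot as it stands.
- The arm moves only by the shell command python3 -m crank 'ROWS' [FORCE]. ROWS is JSON, a list of rows, each a list of 7 numbers: the shift along the tool's x, y, z in m, then the turn, a rotation vector about the tool's x, y, z in degrees, then the opening, from 0 (shut) to 1 (fully open). In form: [[dx, dy, dz, rx, ry, rz, jaw], ...]. A call has 1 to 12 rows; each row shifts and turns the commanded pose from where the row before left it, along the tool's axes as they then stand; what a row does not reach is not made up. A row lasts 1/8 s, in which the tool goes at most 62.5 mm and 10.7 degrees, less where a joint would pass 70% of its speed; a pose out of reach is approached as far as the arm can. A call with a gripper value outside its range is refused whole. The fingers move at their own pace and stop on an object; FORCE is the grip in N (left out, the last holds). Time passes only in rows, so rows that do not move let the fingers close. It gives the time, the measured TCP pose, the force, the opening and the grip force at its end, in the units of the state.
- robot.sense(): the state, without advancing time (a new reading comes with each control period).
- viewer.capture(name): name is "scene" or "top" or "wrist"; returns a dict with "img" (420x560x3 uint8, red, green, blue), "z_map" (420x560 float32, mm along the optical axis (not along the pixel's ray), 0 where there is no reading), "fx", "fy", "cx", "cy" (pixels), "world_to_cam" (4x4, takes a point from world to camera coordinates); the wrist camera has in their place "T_tool_cam" (4x4, takes a point from camera to tool coordinates, whose origin is the TCP and whose axes are the flange's). Camera axes: x right, y up, looking along -z (the intrinsics and any distortion apply to the point x, -y, -z); pixel columns grow to the right and rows downward; lengths in mm; the calibration is good to about 2 mm. A picture is of the moment at which its call begins: read the wrist's pose just before it.
- robot.job_done(): hands the job in; it is judged then, once.
Trained networks look in the newest picture that a camera, given by its name, has taken for a name from the list of things; names that differ only in an ending like _2 or _b are one class to them, and where a whole thing is asked for, a point or a joint stands for the part that bears it (a point fixed in the world has none). Each returns a list of dicts, best first, with "p" (0 to 1); they miss things now and then, are a little off and sometimes report something else, mostly with a low value. They report only what shows in the picture. A call takes as long as a camera call. They do not tell look-alikes from the thing itself.
- look_for(camera, thing): "extent" ([left, top, width, height] in pixels, round what is visible of it).
- regions_of(camera, thing): "pixels" (420x560 bool, what is visible of it) and "extent" ([left, top, width, height] in pixels, round what is visible of it).
- mark_of(camera, thing): "pixel" ([column, row] in pixels: a listed point, or the origin of a listed thing).
The state is a dict: "clock": time; "joint_pos": joint angles; "qd": joint speeds; "joint_efforts": joint torques, N m; "tool_pos": TCP position; "tool_rot": TCP orientation; "contact_force": force on the tool from outside, world axes, zero at the start; "torque": the same for the moment, N m; "finger_gap": finger opening in mm; "grip_force": force on a finger pad.
Only numpy, scipy, OpenCV 4.12 (cv2) and the standard library are available. Lean on these libraries where they do the work, as an engineer would, in place of code of your own. Each camera call takes 0.05 s, during which the arm holds its last target. There are 200 camera calls.

## Task

Fold the open cover of the small grey instrument case fully shut. Then bring the case to the spring fence, standing flat on the desk, square to the rubber-faced pad and centred on it, with the end away from the hinge against the pad, and press it there steadily with about 9 newtons, which pushes the pad back about 11 mm, roughly half its 20 mm travel (never press it hard against its end stop). Finish while still holding it pressed like that, as a third hand for the colleague who will drive the screws; leave the parts box, eraser and screwdriver where they are.

Things in the scene. Friction and masses are not known exactly. Their poses are not given: they have to be found in the camera images.
- case: loose plain grey metal instrument case with a green circuit board inside, 100 mm (its x) by 60 mm (its y), 40 mm tall, 44 mm with the cover shut; 0.3 kg with cover, give or take a third; origin at the centre of its underside; its +x points from the hinged end to the far end, which is to meet the pad; z up
- cover (a joint): angle of the case's flat cover (100 x 60 x 4 mm) about its hinge, rad: 0 = shut, flush on the case; about 1.57 = upright; 1.95 = stop. The hinge is stiff (0.04 N m friction): the cover stays where it is left
- cover_hinge (a point): middle of the cover's hinge line, on the -x end of the case at its rim, 40 mm up: the cover's underside at the hinged edge. The hinge line runs along the case's y; point axes turn with the cover, its x along the cover from hinge to free edge, its z out of the cover's outer face (up when shut)
- cover_edge (a point): middle of the cover's free edge, 100 mm from the hinge
- fixture: spring fence screwed to the desk: aluminium block 120 mm wide and 60 mm tall with a foot behind it and a sprung pad in front. Origin on the desk under the middle of the pad's face as it stands unloaded; +x is the press direction, from the pad into the block (away from the robot, within about 0.3 rad); z up. The block's front lies 30 mm behind the unloaded pad face; the desk in front is bare
- pad (a joint): how far the pad is pushed back, m: 0 = unloaded, 0.020 = end stop. Spring of 0.8 N per mm from 0, no preload: 9 N at 0.011
- pad_face (a point): middle of the rubber face of the pad, 80 mm wide, from 5 to 45 mm above the desk; moves with the pad, axes as the fixture's; this point is 25 mm up
- parts_box: open white compartment box, 77 x 107 x 29 mm, a bystander left of the work; origin at the centre of its underside
- eraser: blue and white eraser, 20 x 53 x 11 mm, a bystander right of the work; origin at the centre of its underside
- screwdriver: screwdriver with a red handle, 160 mm long, lying right of the work, a bystander; origin at its underside, mid-length
There are look-alikes about, which are no part of the job. There is more than one size of the case; the job needs the larger.

How it is judged:
By the outcome, as a careful person would: the job done as asked, in the order asked, and still so for the second after the job is handed in, while the arm keeps its last pose, push and grip.
It also fails if it takes over 54 s, if anything falls off the work surface, if the arm or the gripper's body presses on something with over 40 N, if the wrist force passes 120 N, or if a joint passes its speed limit or range.

## Working session

There is one attempt and no reset: what is moved stays moved. The work goes in short steps, Python scripts to look and compute and a shell command to move; the robot and the scene stay as the last step left them, time stands still between calls to the robot, and variables do not carry over. Pictures are saved under pics/ and viewed, at most 10 in all, crops included, and the job is handed in when it is done.

```bash
mkdir -p pics; ls
cat > h.py <<'E'
import numpy as np, cv2
from rig import robot, viewer, look_for, regions_of, mark_of
from scipy.spatial.transform import Rotation as R
def cap(n):
    s=robot.sense(); c=viewer.capture(n)
    if 'world_to_cam' in c: c['T']=np.linalg.inv(np.array(c['world_to_cam']))
    else:
        T=np.eye(4);T[:3,:3]=R.from_quat(s['tool_rot']).as_matrix();T[:3,3]=s['tool_pos'];c['T']=T@np.array(c['T_tool_cam'])
    return c
def cloud(c):
    z=c['z_map'];v,u=np.mgrid[:z.shape[0],:z.shape[1]]
    P=np.stack([(u-c['cx'])/c['fx']*z,-(v-c['cy'])/c['fy']*z,-z],-1)
    W=P@c['T'][:3,:3].T+c['T'][:3,3]; W[z==0]=np.nan
    return W
def save(c,n,crop=None,k=1):
    im=c['img'][...,::-1]
    if crop: l,t,w,h=crop; im=im[t:t+h,l:l+w]
    cv2.imwrite('pics/'+n,cv2.resize(im,None,fx=k,fy=k,interpolation=cv2.INTER_CUBIC))
E
python3 - <<'E'
from h import *
ims=[]
for n in ('scene','top'):
    c=cap(n); W=cloud(c); ims.append(c['img'][...,::-1]); np.save(n+'.npy',W)
    print(n,{k:v for k,v in c.items() if k in('fx','cx','cy')},c['T'][:3,3])
    for t in ('case','cover','fixture','pad_face','parts_box','eraser','screwdriver'):
        for d in regions_of(n,t)[:4]:
            m=d['pixels']; print(n,t,round(d['p'],2),d['extent'],np.nanmedian(W[m],0).round(),np.nanmin(W[m],0).round(),np.nanmax(W[m],0).round())
    for t in ('case','cover_hinge','cover_edge','pad_face','fixture'):
        print(t,[(round(d['p'],2),d['pixel']) for d in mark_of(n,t)[:3]])
cv2.imwrite('pics/a.png',cv2.resize(np.vstack(ims),None,fx=.71,fy=.71,interpolation=cv2.INTER_AREA))
E
```

```text
pics
scene {'fx': 393.62694441861476, 'cx': 276.0088746221006, 'cy': 206.9954599343227} [  77.43015846 -535.16442241  454.91250862]
scene case 0.73 [235.3, 158.0, 47.5, 64.2] [529.  48.  43.] [510.  21.  -1.] [654. 268. 141.]
scene case 0.62 [188.0, 201.0, 26.9, 34.2] [427.  68.  35.] [397.  46.   0.] [491. 136.  37.]
scene cover 0.96 [187.7, 202.5, 26.2, 21.3] [435.  88.  35.] [399.  46.  -1.] [498. 190.  37.]
scene cover 0.84 [232.9, 156.3, 28.4, 49.1] [525.  51.  92.] [510.  22.  -2.] [747. 346. 141.]
scene fixture 0.97 [298.8, 168.2, 65.3, 47.3] [701. -28.  34.] [663. -82.  -1.] [833. 106.  63.]
scene pad_face 0.7 [301.0, 188.0, 27.7, 23.7] [676.  -1.  30.] [663. -35.   0.] [709.  44.  48.]
scene parts_box 0.58 [176.2, 163.9, 47.1, 25.2] [560. 275.  17.] [523. 234.  -1.] [634. 388.  31.]
scene eraser 0.73 [300.9, 285.2, 30.5, 24.9] [ 454. -225.   11.] [ 445. -252.   -1.] [ 481. -190.   14.]
scene screwdriver 0.66 [368.6, 244.8, 63.5, 27.5] [ 633. -244.   19.] [ 618. -318.   -0.] [ 674. -196.   29.]
case [(0.61, [261.9, 208.9]), (0.57, [200.1, 226.4])]
cover_hinge [(0.89, [240.6, 
[... 840 characters left out ...]
1. 235.  -4.] [598. 351.  37.]
top parts_box 0.64 [231.9, 234.6, 33.4, 23.9] [523.  49. 102.] [510.  21.   4.] [558.  80. 143.]
top parts_box 0.35 [229.9, 201.2, 36.0, 55.9] [566.  60.  20.] [509.  20.  -5.] [622. 102. 143.]
top eraser 0.64 [364.7, 273.7, 24.1, 12.0] [ 455. -224.   12.] [ 444. -253.    0.] [ 466. -199.   18.]
top screwdriver 0.68 [362.9, 188.3, 69.2, 20.2] [ 636. -246.   20.] [ 617. -359.   -1.] [ 664. -201.   31.]
case [(0.62, [248.5, 227.9]), (0.58, [234.2, 290.7])]
cover_hinge [(0.6, [249.9, 252.8]), (0.58, [250.3, 296.6])]
cover_edge [(0.65, [247.2, 237.7]), (0.62, [213.0, 283.5])]
pad_face [(0.74, [272.7, 183.0]), (0.57, [249.9, 251.6])]
fixture [(0.69, [268.4, 186.0])]
```

View pics/a.png

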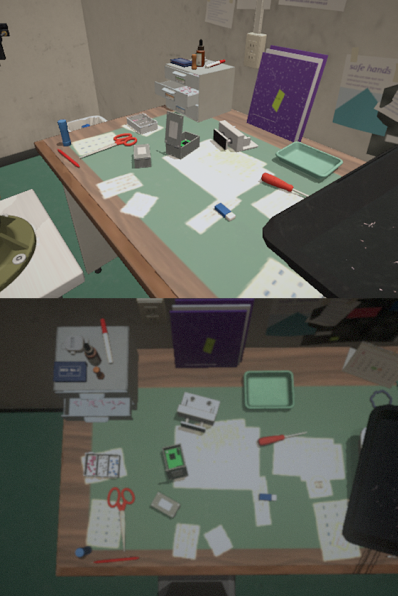

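The pictures show two grey cases. The one at top px (248,228), scene (262,190), has an upright cover and a green board, so it fits the job. The other, at top px (234,290), scene (200,218), is smaller and shut. The fence is at top px (272,180). I'll enlarge and measure the first one.

Run:
```python
from h import *
a=cap('top');b=cap('scene')
A=cv2.resize(a['img'][155:315,200:320,::-1],(480,600)[::1]);B=cv2.resize(b['img'][140:250,180:370,::-1],(320*1,600*110//190*1))
A=cv2.resize(a['img'][155:315,200:320,::-1],None,fx=3.5,fy=3.5,interpolation=cv2.INTER_CUBIC)
B=cv2.resize(b['img'][140:250,225:315,::-1],None,fx=3.5,fy=3.5,interpolation=cv2.INTER_CUBIC)
H=np.zeros((560,420+B.shape[1],3),np.uint8);H[:560,:420]=A;H[:B.shape[0],420:]=B
cv2.imwrite('pics/b.png',H)
W=np.concatenate([cloud(a).reshape(-1,3),cloud(b).reshape(-1,3)])
def box(x0,x1,y0,y1,z0,z1): 
    m=np.all((W>[x0,y0,z0])&(W<[x1,y1,z1]),1);return W[m]
# rim+walls seen from above
q=box(495,645,0,125,25,48); r=cv2.minAreaRect(q[:,:2].astype(np.float32)); print('rim',r,cv2.boxPoints(r).round())
c=box(480,560,0,110,60,160); r=cv2.minAreaRect(c[:,:2].astype(np.float32)); print('cover',r,cv2.boxPoints(r).round(),c[:,2].max())
for z in range(45,150,15):
    s=c[(c[:,2]>z)&(c[:,2]<z+15)]
    if len(s): print(z,len(s),np.percentile(s[:,0],[5,50,95]).round(),np.percentile(s[:,1],[5,50,95]).round())
f=box(650,800,-100,80,50,70); r=cv2.minAreaRect(f[:,:2].astype(np.float32)); print('block top',r,cv2.boxPoints(r).round())
f=box(650,690,-50,60,10,49); r=cv2.minAreaRect(f[:,:2].astype(np.float32)); print('pad',r,cv2.boxPoints(r).round())
print(robot.sense())
```

```text
rim ((566.125244140625, 60.40245819091797), (108.58561706542969, 60.887393951416016), 12.515567779541016) [[507.  78.]
 [520.  19.]
 [626.  42.]
 [613. 102.]]
cover ((526.4512329101562, 52.940311431884766), (21.485807418823242, 63.074153900146484), 13.408941268920898) [[509.  81.]
 [523.  20.]
 [544.  25.]
 [530.  86.]] 143.719662153542
60 211 [514. 520. 528.] [24. 49. 77.]
75 216 [516. 523. 530.] [24. 50. 77.]
90 228 [518. 525. 533.] [25. 52. 78.]
105 233 [521. 527. 535.] [25. 51. 78.]
120 238 [523. 530. 537.] [26. 52. 80.]
135 157 [525. 532. 538.] [26. 52. 78.]
block top ((700.336669921875, -3.1236343383789062), (120.05055236816406, 57.6047477722168), 74.02954864501953) [[656. -53.]
 [712. -69.]
 [745.  47.]
 [689.  63.]]
pad ((675.8141479492188, -2.619251251220703), (94.1299819946289, 28.314329147338867), 89.99198913574219) [[662. -50.]
 [690. -50.]
 [690.  44.]
 [662.  44.]]
{'clock': 1.4, 'joint_pos': array([-1.20388393,  0.32097354, -0.07008806,  1.45051522,  0.02259868,
        1.37077997, -0.05692803]), 'qd': array([ 1.14806426e-03,  3.95206172e-04, -3.37311848e-04,  2.70435271e-04,
       -7.68906329e-04,  1.51749829e-03, -9.45367925e-05]), 'joint_efforts': array([-1.06293610e-04, -4.91084361e+01, -4.02999837e-01, -3.12775612e+01,
       -6.36016647e-02,  3.34170833e-02,  2.49228674e-05]), 'tool_pos': array([224.63541155, 609.96987031, 241.5959827 ]), 'tool_rot': array([1.75502660e-01, 9.84478955e-01, 5.07677343e-05, 3.26497635e-05]), 'contact_force': array([-0.38768877, -0.45389998,  0.20965944]), 'torque': array([-0.01245349,  0.04141069, -0.01171352]), 'grip_force': 0.0, 'finger_gap': 86.98106397666771}
```

View pics/b.png

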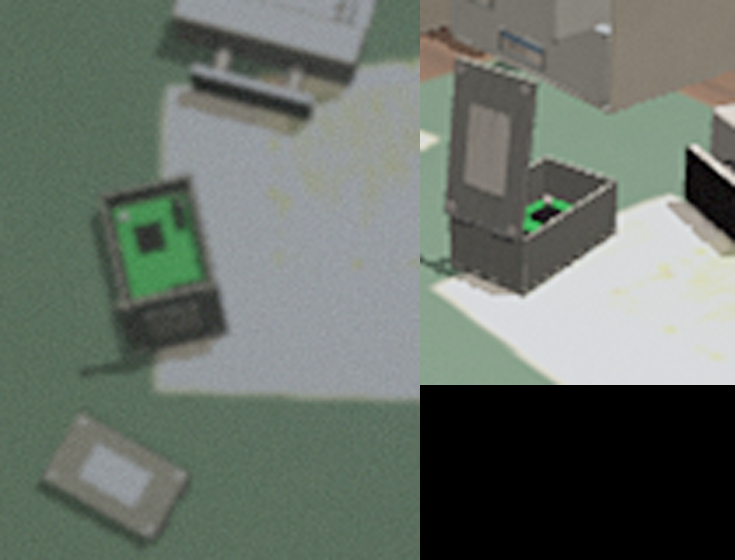

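The enlarged crop confirms it: the case with the green board and the upright cover (crop px ~(165,260)) is about 100x60 mm, the larger one. Its hinge end faces the robot, its yaw is about +12.7°, and the cover is at about 1.4 rad. I'll travel over now.

```bash
python3 -m crank '[[-0.036,-0.037,0,0,0,0,1],[-0.036,-0.037,0,0,0,0,1],[-0.036,-0.037,0,0,0,0,1],[-0.036,-0.037,0,0,0,0,1],[-0.036,-0.037,0,0,0,0,1],[-0.036,-0.037,0,0,0,0,1],[-0.036,-0.037,0,0,0,0,1],[-0.036,-0.037,0,0,0,0,1],[-0.036,-0.037,0,0,0,0,1],[-0.036,-0.037,0,0,0,0,0],[-0.036,-0.037,0,0,0,0,0],[-0.036,-0.037,0,0,0,0,0]]'; python3 -m crank '[[0,0,0,0,0,-8.2,0],[0,0,0,0,0,-8.2,0],[0,0,0,0,0,-8.2,0],[0,0,0,0,0,-8.2,0],[0,0,0,0,0,0,0]]'
cat > m.py <<'E'
from h import *
import sys
s=robot.sense();T=R.from_quat(s['tool_rot']).as_matrix()
print(s['clock'],s['tool_pos'].round(1),'toolx yaw',np.degrees(np.arctan2(T[1,0],T[0,0])).round(2),'j',s['joint_pos'].round(2),'F',s['contact_force'].round(1))
c=cap('wrist');W=cloud(c);np.save('w.npy',W);save(c,sys.argv[1])
E
python3 m.py c.png
```

```text
clock: 2.9
tool_pos: [477.2, 42.5, 242.0]
tool_rot: [0.175, 0.984, 0.0, 0.0]
contact_force: [-0.4, -0.2, -0.3]
finger_gap: 65.4
grip_force: 0.0
clock: 3.52
tool_pos: [476.6, 44.1, 241.7]
tool_rot: [-0.109, 0.994, 0.0, 0.0]
contact_force: [0.4, 0.0, -0.8]
finger_gap: 14.8
grip_force: 0.0
3.525 [476.6  44.1 241.7] toolx yaw -167.51 j [-0.65 -0.07  0.49  1.88  0.03  1.33  1.61] F [ 0.4  0.  -0.8]
```

View pics/c.png

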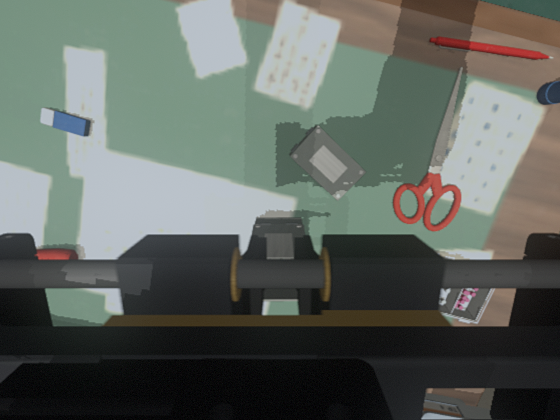

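The wrist view shows the shut fingers at about (280,245), the small look-alike case at (325,160), and the target case hidden below and behind the fingers. Next I'll descend behind the cover and push along its arc.

```bash
python3 -m crank '[[0,-0.004,0.034,0,0,0,0],[0,0,0.034,0,0,0,0],[0,0,0.035,0,0,0,0],[-0.032,0,0,0,0,0,0],[-0.0105,0,0,0,0,0,0],[-0.0136,0,0.003,0,0,0,0],[-0.0129,0,0.0052,0,0,0,0],[0,0,0,0,0,0,0]]'
python3 - <<'E'
from h import *
c=cap('scene');save(c,'d.png',(190,120,160,120),4)
E
```

```text
clock: 4.58
tool_pos: [545.3, 55.3, 130.0]
tool_rot: [-0.11, 0.994, -0.0, -0.0]
contact_force: [-1.0, -1.1, -0.4]
finger_gap: 0.3
grip_force: 0.0
```

View pics/d.png

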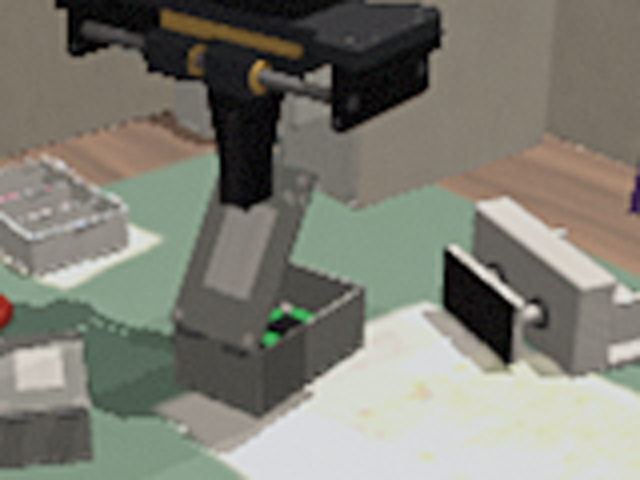

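The fingertips (245,200) rest on the cover, which is now tilted to about 60°, and the case hasn't visibly moved. I'll continue along the arc.

```bash
python3 -m crank '[[-0.0118,0,0.0074,0,0,0,0],[-0.0104,0,0.0094,0,0,0,0],[-0.0086,0,0.011,0,0,0,0],[-0.0065,0,0.0124,0,0,0,0],[-0.0043,0,0.0133,0,0,0,0],[-0.0019,0,0.012,0,0,0,0],[0,0,0.002,0,0,0,0],[0,0,0,0,0,0,0]]'
```

```text
clock: 5.62
tool_pos: [587.2, 64.7, 63.4]
tool_rot: [-0.11, 0.994, 0.0, -0.0]
contact_force: [-2.3, -0.4, 6.0]
finger_gap: 0.5
grip_force: 3.0
```

```bash
python3 -m crank '[[0,0,0.002,0,0,0,0],[0,0,0,0,0,0,0]]';  python3 -m crank '[[0,0,-0.06,0,0,0,0],[0,0,-0.06,0,0,0,1],[-0.038,-0.03,-0.045,0,0,0,1],[-0.038,-0.03,-0.035,0,0,0,1],[-0.038,-0.03,-0.02,0,0,0,1],[0,0,0,0,0,0,1],[0,0,0,0,0,0,1]]'; python3 m.py e.png
```

```text
clock: 5.88
tool_pos: [587.3, 64.6, 63.1]
tool_rot: [-0.109, 0.994, 0.001, -0.0]
contact_force: [-6.4, -1.0, 17.3]
finger_gap: 0.6
grip_force: 8.3
clock: 6.75
tool_pos: [715.1, 2.9, 277.0]
tool_rot: [-0.109, 0.994, 0.0, -0.001]
contact_force: [-0.0, 0.2, -0.8]
finger_gap: 52.2
grip_force: 0.0
6.75 [715.1   2.9 277. ] toolx yaw -167.43 j [-0.41  0.49  0.56  1.22 -0.26  1.5   1.91] F [-0.   0.2 -0.8]
```

View pics/e.png

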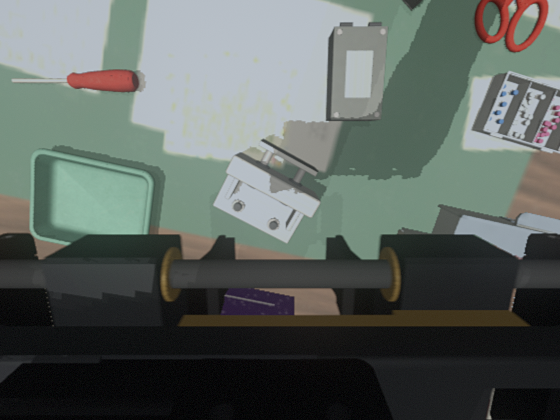

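The wrist view shows the case shut at (357,72) and the fence at (270,195), with its pad at the top edge near (290,157). I'll measure both.

Run:
```python
from h import *
W=np.load('w.npy')
def reg(l,t,r,b,z0,z1,n):
    q=W[t:b,l:r].reshape(-1,3); q=q[(q[:,2]>z0)&(q[:,2]<z1)]
    r=cv2.minAreaRect(q[:,:2].astype(np.float32)); print(n,len(q),np.median(q[:,2]).round(1),np.round(r[0],1),np.round(r[1],1),round(r[2],1)); print(cv2.boxPoints(r).round(1).tolist())
reg(310,15,400,140,38,52,'lid')
reg(310,26,400,140,38,52,'lid2')
reg(190,120,340,250,54,70,'block')
reg(240,130,340,180,40,50,'padtop')
reg(240,130,340,180,20,50,'pad')
print(W[72,357],W[40,340],W[110,370])
from rig import mark_of
for t in ('pad_face','fixture','case','cover_edge','cover_hinge'): print(t,[(round(d['p'],2),d['pixel']) for d in mark_of('wrist',t)[:3]])
for d in regions_of('wrist','case')[:2]:
    q=W[d['pixels']]; q=q[(q[:,2]>39)&(q[:,2]<50)]
    if len(q)<100: continue
    r=cv2.minAreaRect(q[:,:2].astype(np.float32)); print('case',d['p'],d['extent'],r,np.median(q[:,2]))
```

```text
lid 5057 44.8 [563.6  61. ] [104.2  60.5] 12.7
[[506.20001220703125, 79.0999984741211], [519.5, 20.100000381469727], [621.0999755859375, 43.0], [607.7999877929688, 102.0]]
lid2 4950 44.8 [565.8  61.5] [99.8 60.5] 12.7
[[510.5, 80.0], [523.7999877929688, 21.0], [621.0999755859375, 43.0], [607.7999877929688, 102.0]]
block 2034 60.3 [713.   -5.6] [119.2  25.5] 73.8
[[684.0999755859375, -59.29999923706055], [708.5999755859375, -66.4000015258789], [741.7999877929688, 48.099998474121094], [717.2999877929688, 55.20000076293945]]
padtop 494 45.5 [684.7  -5.1] [93.5 30.4] 74.0
[[657.2999877929688, -45.900001525878906], [686.4000244140625, -54.29999923706055], [712.2000122070312, 35.599998474121094], [683.0999755859375, 44.0]]
pad 891 44.0 [684.4  -6.3] [96.1 30.4] 74.0
[[656.5, -48.29999923706055], [685.7999877929688, -56.70000076293945], [712.2000122070312, 35.70000076293945], [683.0, 44.0]]
[564.59008925  59.2110443   46.40507378] [536.19258175  31.7621045   43.88634428] [600.73662118  86.40453321  43.74255428]
pad_face [(0.83, [290.2, 155.7])]
fixture [(0.83, [292.7, 151.8])]
case [(0.72, [352.4, 79.4])]
cover_edge [(0.58, [355.2, 121.1])]
cover_hinge [(0.93, [359.8, 29.9])]
case 0.82 [329.7, 21.7, 59.2, 99.5] ((563.6961669921875, 61.05718231201172), (104.19807434082031, 60.34188461303711), 12.880584716796875) 44.77835200418596
```

```bash
python3 -m crank '[[0.0444,0.0299,0,0,0,0,1],[0.0444,0.0299,0,0,0,0,1],[0.0443,0.0299,0.02,0,0,-0.2,1],[0,0,0.06,0,0,0,1],[0,0,0.06,0,0,0,1],[0,0,0.06,0,0,0,1],[0,0,0,0,0,0,1],[0,0,0,0,0,0,1]]'
python3 - <<'E'
from h import *
s=robot.sense();print(s['clock'],s['tool_pos'],R.from_quat(s['tool_rot']).as_euler('xyz',degrees=True))
W=np.load('w.npy')
p=np.array([.961,-.277]);w=np.array([.277,.961])
q=W[130:190,230:335].reshape(-1,3);q=q[(q[:,2]>41)&(q[:,2]<49)]
d=(q[:,:2]-[700.7,-2.05]); a=d@p;b=d@w
m=(a<-24)&(a>-36);print(m.sum(),np.percentile(a[m],[2,50,98]),np.percentile(b[m],[0,1,3,50,97,99,100]))
E
```

```text
clock: 8.1
tool_pos: [567.9, 61.4, 80.7]
tool_rot: [-0.111, 0.994, 0.0, 0.002]
contact_force: [0.4, -0.2, 0.3]
finger_gap: 87.0
grip_force: 0.0
8.1 [567.86941903  61.44907712  80.7226426 ] [-1.79993650e+02  1.79189706e-01 -1.67217575e+02]
314 [-29.61902936 -26.92228338 -24.12785941] [-39.76223097 -39.17330006 -37.63337549  -0.79403299  36.90998967
  38.67807997  39.3659272 ]
```

```bash
python3 -m crank '[[0.002,0,0.03,0,0,0,1],[0,0,0.026,0,0,0,1],[0,0,0,0,0,0,1],[0,0,0,0,0,0,0.6],[0,0,0,0,0,0,0.5],[0,0,0,0,0,0,0.5],[0,0,0,0,0,0,0.5],[0,0,0,0,0,0,0.5],[0,0,0,0,0,0,0.5]]' 38; python3 -c "
from h import *
s=robot.sense();print(R.from_quat(s['tool_rot']).as_euler('xyz',degrees=True),s['joint_pos'].round(2))"
```

```text
clock: 9.22
tool_pos: [564.9, 61.1, 23.1]
tool_rot: [-0.111, 0.994, 0.0, 0.0]
contact_force: [0.2, -0.2, 5.3]
finger_gap: 59.7
grip_force: 38.0
[ 1.79977909e+02  5.33888911e-02 -1.67213115e+02] [-0.59  0.39  0.51  1.89 -0.24  0.92  1.83]
```

```bash
python3 -m crank '[[0,0,-0.006,0,0,0,0.5],[-0.01,-0.0143,0,0,0,0,0.5],[-0.01,-0.0143,0,0,0,0,0.5],[-0.01,-0.0143,0,0,0,0,0.5],[0,0,0,0,0,7.2,0.5],[0,0,0,0,0,7.2,0.5],[0,0,0,0,0,7.2,0.5],[0,0,0,0,0,7.3,0.5],[0,0,0,0,0,0,0.5],[0,0,0,0,0,0,0.5]]'
python3 - <<'E'
from h import *
s=robot.sense();print(s['clock'],R.from_quat(s['tool_rot']).as_euler('xyz',degrees=True),s['joint_pos'].round(2),s['contact_force'])
a=cap('top');W=cloud(a)
save(a,'f.png',(210,150,110,110),5)
q=W[150:280,200:330].reshape(-1,3);q=q[(q[:,2]>38)&(q[:,2]<54)&(q[:,0]>530)&(q[:,0]<660)]
E
```

```text
clock: 10.48
tool_pos: [603.4, 25.2, 28.3]
tool_rot: [0.139, 0.99, -0.0, 0.0]
contact_force: [0.4, 0.3, -2.6]
finger_gap: 59.7
grip_force: 38.0
10.475 [-1.79980175e+02  5.59774748e-03  1.63981107e+02] [-0.59  0.47  0.62  1.8  -0.32  0.97  1.46] [ 0.38574461  0.26886246 -2.5820951 ]
```

View pics/f.png

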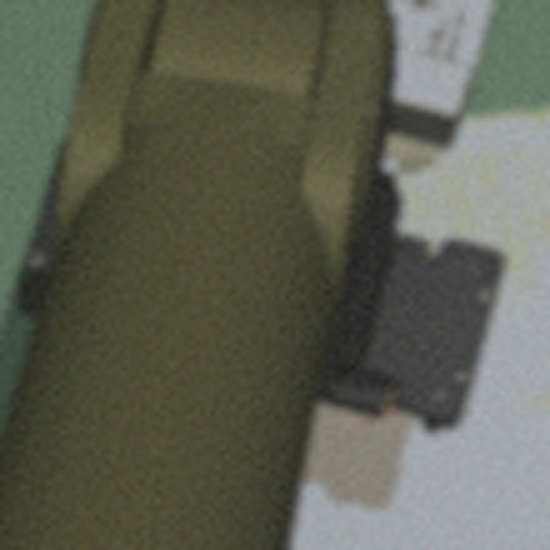

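The top view shows the arm hiding the case, but the TCP pose and yaw (-16.0°) match the fence. I'll lower the case and approach the pad.

```bash
python3 -m crank '[[0,0.0007,0.0025,0,0,0,0.5],[0,0,0.0025,0,0,0,0.5],[0,0,0,0,0,0,0.5]]';python3 -m crank '[[-0.006,0,0,0,0,0,0.5],[-0.006,0,0,0,0,0,0.5],[-0.005,0,0,0,0,0,0.5],[0,0,0,0,0,0,0.5],[0,0,0,0,0,0,0.5]]';python3 -m crank '[[-0.004,0,0,0,0,0,0.5],[-0.004,0,0,0,0,0,0.5],[-0.003,0,0,0,0,0,0.5],[0,0,0,0,0,0,0.5],[0,0,0,0,0,0,0.5]]'
```

```text
clock: 10.9
tool_pos: [603.3, 26.4, 23.3]
tool_rot: [0.14, 0.99, 0.0, -0.0]
contact_force: [-1.1, -0.1, -2.7]
finger_gap: 59.9
grip_force: 38.0
clock: 11.52
tool_pos: [619.5, 21.6, 23.3]
tool_rot: [0.14, 0.99, -0.0, -0.0]
contact_force: [0.1, 0.2, -2.6]
finger_gap: 59.5
grip_force: 38.0
clock: 12.15
tool_pos: [629.4, 19.0, 23.2]
tool_rot: [0.14, 0.99, 0.0, -0.001]
contact_force: [-4.8, 1.5, 1.0]
finger_gap: 59.9
grip_force: 38.0
```

```bash
python3 -m crank '[[-0.0024,0,0,0,0,0,0.5],[-0.0023,0,0,0,0,0,0.5],[0,0,0.0002,0,0,0,0.5],[0,0,0,0,0,0,0.5],[0,0,0,0,0,0,0.5],[0,0,0,0,0,0,0.5]]'
python3 - <<'E'
from h import *
s=robot.sense();p=np.array([.961,-.277]);w=np.array([.277,.961])
d=s['tool_pos'][:2]-[671.9,6.3];print(R.from_quat(s['tool_rot']).as_euler('xyz',degrees=True),'along',d@p+50.9,'lat',d@w,'F',s['contact_force'],s['contact_force'][:2]@p,s['contact_force'][:2]@w)
c=cap('scene');save(c,'g.png',(230,140,150,100),5)
E
```

```text
clock: 12.9
tool_pos: [632.6, 18.1, 23.2]
tool_rot: [0.14, 0.99, 0.0, -0.003]
contact_force: [-9.1, 1.6, 6.0]
finger_gap: 59.9
grip_force: 38.0
[179.99196492  -0.30061036 163.91958037] along 9.84778219037127 lat 0.4801842327971144 F [-9.08682502  1.59994547  6.00665185] -9.175623741555283 -0.9795029357334928
```

View pics/g.png

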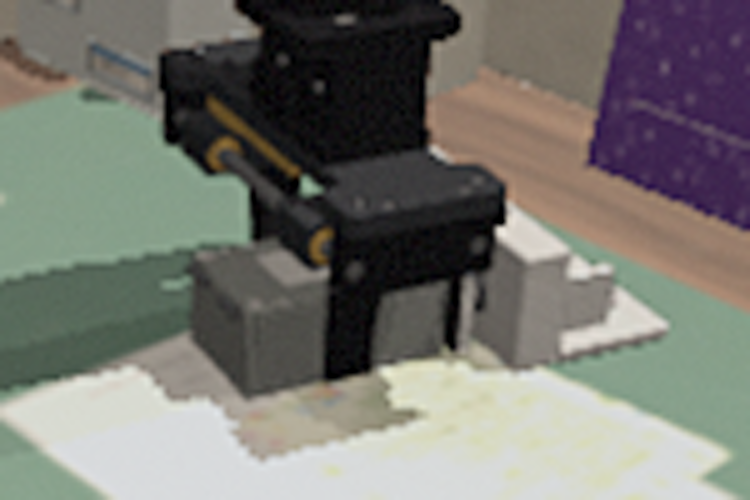

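The case is shut and pressed on the pad, with the fence block behind it at (530,290). The position gives about 9.9 mm, and the desk carries some of the force. I'll ease the downward load and go 1 mm further.

```bash
python3 -m crank '[[0,0,-0.0003,0,0,0,0.5],[-0.001,0,0,0,0,0,0.5],[0,0,0,0,0,0,0.5],[0,0,0,0,0,0,0.5],[0,0,0,0,0,0,0.5],[0,0,0,0,0,0,0.5]]'
cat > k.py <<'E'
from h import *
s=robot.sense();p=np.array([.961,-.277]);w=np.array([.277,.961])
d=s['tool_pos'][:2]-[671.9,6.3];print(R.from_quat(s['tool_rot']).as_euler('xyz',degrees=True),'along',d@p+50.9,'lat',d@w,'F',s['contact_force'],s['contact_force'][:2]@p,s['contact_force'][:2]@w,s['torque'])
E
python3 k.py
```

```text
clock: 13.7
tool_pos: [633.1, 18.0, 23.3]
tool_rot: [0.14, 0.99, 0.0, -0.003]
contact_force: [-10.3, 1.5, 4.5]
finger_gap: 59.7
grip_force: 38.0
[179.99465598  -0.36059852 163.92095389] along 10.340532261494445 lat 0.49768557349628395 F [-10.34376718   1.54583211   4.49308913] -10.368555751633467 -1.3796788548277947 [0.40240359 1.72713324 0.05079936]
```

```bash
python3 -m crank '[[0,0,0,0,-0.4,0,0.5],[0,0,0,0,0,0,0.5],[0,0,0,0,0,0,0.5],[0,0,0,0,0,0,0.5]]'; python3 k.py
```

```text
clock: 14.2
tool_pos: [633.1, 18.0, 23.2]
tool_rot: [0.14, 0.99, -0.0, 0.0]
contact_force: [-9.5, 2.0, 5.0]
finger_gap: 59.4
grip_force: 38.0
[1.79997519e+02 3.40366740e-02 1.63918066e+02] along 10.353458708327068 lat 0.46752850880046104 F [-9.46061074  2.0405986   4.98892121] -9.656892734554178 -0.6595739228482347 [0.54523264 1.96353063 0.13053925]
```

```bash
python3 -m crank '[[-0.0003,0,-0.0003,0,0,0,0.5],[0,0,0,0,0,0,0.5],[0,0,0,0,0,0,0.5],[0,0,0,0,0,0,0.5],[0,0,0,0,0,0,0.5],[0,0,0,0,0,0,0.5],[0,0,0,0,0,0,0.5],[0,0,0,0,0,0,0.5]]'; python3 k.py
python3 - <<'E'
from h import *
p=np.array([.961,-.277]);w=np.array([.277,.961])
b=cap('scene');W=cloud(b);q=W.reshape(-1,3)
d=(q[:,:2]-[671.9,6.3]);a=d@p;l=d@w;z=q[:,2]
m=(abs(l)<37)&(z>42)&(z<47)&(a>-110)&(a<15);print('lid top',m.sum(),np.median(z[m]),np.percentile(a[m],[0,2,98]),np.percentile(l[m],[1,99]))
m=(a>-85)&(a<-5)&(z>8)&(z<40)&(l<-20)&(l>-40);m&=(abs(a+39)>18);k=np.polyfit(a[m],l[m],1);print('near side',m.sum(),np.median(l[m]),'yaw rel deg',np.degrees(k[0]))
m=(a>-100)&(a<-80)&(z>8)&(z<38)&(abs(l)<40);print('hinge end',m.sum(),np.median(a[m]))
for t in ('cover_edge','cover_hinge','pad_face'): print(t,[(round(d['p'],2),d['pixel']) for d in mark_of('scene',t)[:2]])
E
```

```text
clock: 15.2
tool_pos: [633.1, 18.0, 23.2]
tool_rot: [0.14, 0.99, -0.0, 0.0]
contact_force: [-9.1, 0.9, 3.4]
finger_gap: 59.7
grip_force: 38.0
[-1.79994821e+02  1.72588022e-03  1.63918472e+02] along 10.369084555591485 lat 0.48422298552977594 F [-9.10478414  0.88898955  3.35733652] -8.995947667923494 -1.6677062467332069 [0.6032696  1.85911955 0.1392298 ]
lid top 288 45.086109027183625 [-91.4860963  -89.61093946 -42.63073877] [-29.74844643  33.30340361]
near side 220 -28.20955700005487 yaw rel deg -0.10080854020005885
hinge end 155 -85.79023969125124
cover_edge [(0.73, [198.4, 202.1])]
cover_hinge [(0.52, [273.9, 196.8])]
pad_face [(0.39, [308.1, 196.6])]
```

```bash
python3 -m crank '[[-0.0005,0,-0.0001,0,0,0,0.5],[0,0,0,0,0,0,0.5],[0,0,0,0,0,0,0.5],[0,0,0,0,0,0,0.5],[0,0,0,0,0,0,0.5],[0,0,0,0,0,0,0.5]]'; python3 k.py
```

```text
clock: 16.15
tool_pos: [633.1, 18.0, 23.2]
tool_rot: [0.14, 0.99, -0.0, -0.001]
contact_force: [-10.4, 3.0, 4.6]
finger_gap: 59.9
grip_force: 38.0
[-1.79991168e+02 -5.92827685e-02  1.63919611e+02] along 10.370899974904809 lat 0.45472279118214765 F [-10.4269755    3.01362004   4.64888639] -10.855096206711863 0.007816643765891307 [0.68134245 2.10552761 0.05588021]
```

```bash
python3 -m crank '[[0,0,-0.0004,0,0,0,0.5],[0,0,0,0,0,0,0.5],[0,0,0,0,0,0,0.5],[0,0,0,0,0,0,0.5],[0,0,0,0,0,0,0.5],[0,0,0,0,0,0,0.5]]'; python3 k.py
```

```text
clock: 16.9
tool_pos: [633.1, 17.9, 23.2]
tool_rot: [0.14, 0.99, -0.0, -0.0]
contact_force: [-8.6, 2.0, 1.9]
finger_gap: 59.8
grip_force: 38.0
[-1.79982585e+02 -4.94286354e-02  1.63917585e+02] along 10.39545166851196 lat 0.44191672137956317 F [-8.57279466  1.97144147  1.9351269 ] -8.7845449587035 -0.48010886632809435 [0.62311259 1.83938465 0.09834568]
```

```bash
python3 -c "
from rig import robot
print(robot.job_done())"
```

```text
the job is handed in; nothing more can be done
None
```

The job is handed in: the cover is shut, and the gripper is still holding the case flat, square and centred on the pad, far end against it, pressing with about 8 to 9 N (measured 8.8 N, pad back about 10.4 mm).

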